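# Take up another stroke on a mould clamp with a lift-and-swing ratchet lever

## Robot

A 6-joint arm with a two-finger parallel gripper is mounted at the origin on a cart in front of the work surface, level with it; the furniture and walls round the work are solid. World frame = base frame: x ahead of the robot, y to its left, z up, the work surface at z = 0. Lengths are in m, angles in degrees, forces in N, time in s.
With the tool pointing down it reaches from about 0.4 to 0.825 m from the base axis. Payload 7 kg.
Tool frame: the origin (TCP) lies at the very end of the fingers, on their centre line; the grasp point (between the pads) lies tcp_to_grasp behind it (tcp_to_grasp is the distance from the TCP to the grasp point, in m); x points along the fingers, y is the direction in which the jaws open and shut, and the axes are right-handed (so a half turn about x gives the same grasp; the last joint's range is limited). The gripper opens to 88 mm and grips with 3 to 60 N. Pads are 19 mm wide; open, the fingers measure 130 mm over their backs; the gripper's body (78 mm by 193 mm) begins 47 mm behind the grasp point.
Start: joints at [-55.399, 20.546, 0.682, 0, -70.136, -16.507], TCP at [0.21, -0.642, 0.227] pointing down, gripper open.
Joint ranges: [-176.03, 176.03], [-82.01, 121.73], [-58.28, 71.71], [-173.87, 95.51], [-174.79, -0.11], [-173.66, 173.66]. Speed limits (degrees/s): [136.94, 136.94, 172.46, 180, 180, 180].

## Interface

Orientations are given as [roll, pitch, yaw] about the fixed x, y, z axes, in that order (R = Rz(yaw) Ry(pitch) Rx(roll)).
In Python, from plant import * gives the robot as it stands. The module is installed in compiled form; this text tells all that it offers.
- The arm moves only by the shell command python3 -m pendant 'ROWS'. ROWS is JSON, a list of rows, each an object with "claw": the finger opening in mm, from 0 to 87.6; "linear": the shift along the tool's x, y, z in mm, a list of three; "twist": the turn about the tool's x in rad. In form: [{"claw": claw, "linear": [tx, ty, tz], "twist": twist}, ...]. A call has exactly 10 rows; each row shifts and turns the commanded pose from where the row before left it, along the tool's axes as they then stand; what a row does not reach is not made up. A row lasts 1/12 s, in which the tool goes at most 41.7 mm and 7.16 degrees, less where a joint would pass 70% of its speed; a pose out of reach is approached as far as the arm can. A call with a gripper value outside its range is refused whole. The fingers move at their own pace and stop on an object; the grip force is fixed at half the most. Time passes only in rows, so rows that do not move let the fingers close, or fill a call up. It gives the time, the measured TCP pose, the force and the opening at its end, in the units of the state.
- get_obs(): the state, without advancing time (a new reading comes with each control period).
- snapshot(name): name is "side" or "top"; returns (picture, depth): 480x640x3 uint8, red, green, blue; 480x640 float32, m along the optical axis (not along the pixel's ray), 0 where there is no reading.
- camera_params(name): a dict with "fx", "fy", "cx", "cy" (pixels), "k1" (the pictures are not rectified: a ray, as slopes to the right and down, at radius r is drawn at 1 + k1 r^2 times it, then the intrinsics apply), "rvec" (rotation vector, rad) and "tvec" (3), from world to camera coordinates, as OpenCV has them. Camera axes: x right, y down, z forward; pixel columns grow to the right and rows downward; lengths in m; the calibration is good to about 2 mm. A picture is of the moment at which its call begins. camera_params takes no time and is no camera call.
- close_job(): hands the job in, once; it reports no verdict.
Trained networks look in the newest picture that a camera, given by its name, has taken for a name from the list of things; names that differ only in an ending like _2 or _b are one class to them, and where a whole thing is asked for, a point or a joint stands for the part that bears it (a point fixed in the world has none). Each returns a list of dicts, best first, with "confidence" (0 to 1); they miss things now and then, are a little off and sometimes report something else, mostly with a low value. They report only what shows in the picture. A call takes as long as a camera call.
- boxes_of(camera, target): "xy" ([column, row] in pixels, amid what is visible of it).
The state is a dict: "clock": time; "joint_pos": joint angles; "qvel": joint speeds; "tau": joint torques, N m; "tool_pos": TCP position; "orientation": TCP orientation; "force": force on the tool from outside, world axes, zero at the start; "moment": the same for the moment, N m; "opening": finger opening in m.
Only numpy, scipy, OpenCV 4.12 (cv2) and the standard library are available. Lean on these libraries where they do the work, as an engineer would, in place of code of your own. Each camera call takes 0.05 s, during which the arm holds its last target. There are 200 camera calls.

## Task

Tighten the clamp over the plaster mould: its lever is almost at the stop pin, so lift the lever by its knob until its tooth is clear of the toothed ring, swing it back (counter-clockwise seen from above) about a quarter turn, and let it down into the teeth again. Then turn it clockwise until the screw comes to its stop and the plate sits tight on the mould. Leave the lever down in the teeth and let go.

Things in the scene. Friction and masses are not known exactly. Their poses are not given: they have to be found in the camera images.
- lever_knob (a point): Centre of the black upright knob at the outer end of the clamp lever: 48 mm tall, 21 mm across below, 27 near the top; it spins freely, so the hand need not turn with the lever. Lever arm (16 wide, 12 thick) right below, its top 26 mm under this point. Down in the teeth this point is 204 mm above the table; it lifts 20 mm (5 to 8 N, spring returns it); tooth clear of the ring from 11 mm up.
- clamp_axis (a point): Point on the clamp's upright screw axis, 180 mm above the table; the knob circles it at 120 mm radius. Its -x is the clamp's front. Fixed: board 190x220, white plaster mould, grey bridge 110x215 with top at 142 mm, toothed ring 94 across. A 10 mm stop pin (top 196 mm high, 60 mm from the axis) stops the lever, lifted or not, 6 to 26 degrees clockwise of its start: too little to tighten.
- screw (a joint): Angle of the clamp screw with its toothed ring, rad, growing clockwise seen from above (tightening). Starts between 0 and 0.35; hard stop at 1.30, plate tight (its rubber face meets the mould at about 1.13). The round plate under the bridge goes down 6 mm per rad. The screw stays where it is left; turning it takes about 2 N at the knob.
- lever_swing (a joint): Angle of the lever relative to the screw's toothed ring, rad, 0 at the start, growing counter-clockwise seen from above. 12 gaps: the lever drops home at every 0.524 rad (30 degrees); pointed teeth guide it in from between, with about 2 degrees of play each way. With its tooth in a gap the lever turns the screw; lifted clear it swings freely and the screw stays.

How it is judged (in metres and radians):
On the way, in this order (a step that is already met when the one before it is completed fails the run):
1. the lever is lifted clear of the teeth and swung back counter-clockwise by at least 45 degrees (z of lever_knob in the frame of clamp_axis above 0.032 m and value of joint lever_swing above 0.8 rad), for 0.05 s.
2. the lever is down in the teeth again, swung back by at least 45 degrees (z of lever_knob in the frame of clamp_axis below 0.028 m and value of joint lever_swing above 0.8 rad), for 0.1 s.
At the end, for the whole second after the job is handed in: The screw is within 10 degrees of its tight stop (joint at least 1.125 rad) and at rest, and the lever is down in the teeth (knob within 5 mm of its lowest height) and released (value of joint screw above 1.125 rad and z of lever_knob in the frame of clamp_axis below 0.029 m and velocity of joint screw below 0.05 rad/s); the robot touches nothing.
It also fails if it takes over 48 s, if anything falls off the work surface, if the arm or the gripper's body presses on something with over 40 N, if the wrist force passes 120 N, or if a joint passes its speed limit or range.

## Working session

There is one attempt and no reset: what is moved stays moved. The work goes in short steps, Python scripts to look and compute and a shell command to move; the robot and the scene stay as the last step left them, time stands still between calls to the robot, and variables do not carry over. Pictures are saved under pics/ and viewed, about 8 in all and at most 12, crops included, and the job is handed in when it is done.

```bash
mkdir -p pics
cat > h.py <<'E'
from plant import *
import numpy as np, cv2
def ray(name,px):
    c=camera_params(name); u=(px[0]-c['cx'])/c['fx']; v=(px[1]-c['cy'])/c['fy']
    d=np.array([u,v]); s=d.copy()
    for _ in range(20): s=d/(1+c['k1']*(s@s))
    R=cv2.Rodrigues(np.array(c['rvec'],float))[0]; t=np.array(c['tvec'],float).ravel()
    return R,t,np.array([s[0],s[1],1.])
def at_depth(name,px,z):
    R,t,r=ray(name,px); return R.T@(r*z-t)
def at_height(name,px,h):
    R,t,r=ray(name,px); o=-R.T@t; d=R.T@r; return o+d*(h-o[2])/d[2]
def cloud(name,dep):
    c=camera_params(name)
    v,u=np.mgrid[0:480,0:640]; x=(u-c['cx'])/c['fx']; y=(v-c['cy'])/c['fy']; a,b=x,y
    for _ in range(20):
        k=1+c['k1']*(a*a+b*b); a,b=x/k,y/k
    R=cv2.Rodrigues(np.array(c['rvec'],float))[0]; t=np.array(c['tvec'],float).ravel()
    P=np.stack([a*dep,b*dep,dep],-1)-t
    return P@R
E
python3 - <<'E'
from h import *
for n in("top","side"):
    p,d=snapshot(n); cv2.imwrite(f"pics/{n}0.png",p[:,:,::-1]); np.save(f"d_{n}.npy",d)
    for t in("lever_knob","screw","lever_swing"):
        for b in boxes_of(n,t)[:2]:
            x=b['xy']; z=d[int(x[1]),int(x[0])]
            print(n,t,b['confidence'],x,at_depth(n,x,z).round(3) if z>0 else None)
o=get_obs();print(o)
E
```

```text
top lever_knob 0.6 [333.6, 279.6] [0.498 0.055 0.229]
top screw 0.95 [367.4, 243.7] [ 0.571 -0.013  0.184]
top lever_swing 0.91 [358.4, 252.9] [0.553 0.005 0.182]
side lever_knob 0.79 [386.1, 255.7] [0.487 0.065 0.222]
side screw 0.85 [348.4, 250.6] [ 0.569 -0.012  0.153]
side lever_swing 0.58 [366.9, 254.3] [0.529 0.019 0.179]
{'clock': 0.4, 'joint_pos': array([-5.53989514e+01,  2.05535884e+01,  6.77318885e-01, -7.23249481e-04,
       -7.01363248e+01, -1.65062756e+01]), 'qvel': array([-0.05943019, -0.13131954,  0.12181095,  0.08250837, -0.02139686,
        0.00291056]), 'tau': array([ 3.40809738e-04, -5.81675076e+01,  2.92919308e+01,  6.99348763e+00,
        1.08164313e-02, -5.62781020e-05]), 'tool_pos': array([ 0.20959563, -0.64156638,  0.22644202]), 'orientation': array([103.41500136,  89.98738724, 121.50952851]), 'force': array([ 0.44242182, -0.0435643 , -0.70295171]), 'moment': array([-0.00612251,  0.0521021 ,  0.05642382]), 'opening': 0.0877797038327616}
```

View pics/top0.png

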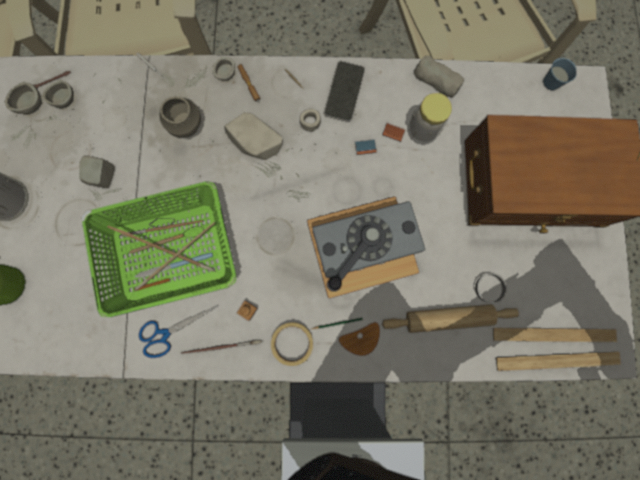

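View pics/side0.png

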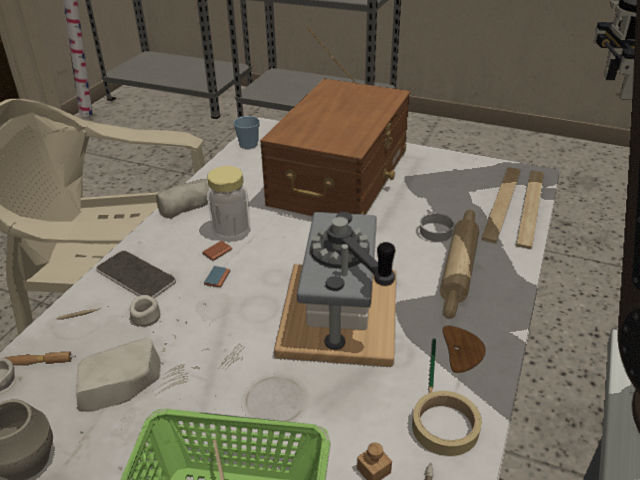

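Run:
```python
from h import *
from scipy.spatial.transform import Rotation as Ro
for n in("top","side"):
    P=cloud(n,np.load(f"d_{n}.npy")); d=np.load(f"d_{n}.npy")>0
    near=d&(np.hypot(P[...,0]-.5,P[...,1]-.055)<.05)&(P[...,2]>.205)&(P[...,2]<.24)
    q=P[near]; print(n,len(q),q.mean(0).round(4),(q.min(0)).round(4),q.max(0).round(4))
    top=q[q[:,2]>.222]; print(' top',len(top),top.mean(0).round(4),((top.min(0)+top.max(0))/2).round(4))
    # tall things
    m=d&(np.hypot(P[...,0]-.575,P[...,1]+.015)<.11)&(P[...,2]>.19)&~near
    if m.any(): print(' tall',m.sum(),np.median(P[m],0).round(3),P[m].min(0).round(3),P[m].max(0).round(3))
    b=d&(abs(P[...,2]-.142)<.004)&(np.hypot(P[...,0]-.575,P[...,1]+.015)<.14)
    if b.any(): print(' bridge',cv2.minAreaRect(P[b][:,:2].astype(np.float32)*1000))
print(Ro.from_euler('xyz',get_obs()['orientation'],degrees=True).as_matrix().round(3))
```

```text
top 155 [0.4926 0.0533 0.228 ] [0.4812 0.0412 0.2203] [0.5052 0.0652 0.2318]
 top 154 [0.4927 0.0532 0.2281] [0.4932 0.0532 0.2271]
 tall 151 [ 0.586 -0.018  0.198] [ 0.555 -0.032  0.19 ] [0.6   0.038 0.202]
 bridge ((588.19482421875, -19.764259338378906), (109.94817352294922, 214.83338928222656), 15.916349411010742)
side 360 [0.4895 0.0594 0.2221] [0.4782 0.0436 0.2051] [0.5036 0.0684 0.2313]
 top 214 [0.49   0.0573 0.2276] [0.491  0.056  0.2267]
 tall 247 [ 0.582 -0.011  0.198] [ 0.496 -0.03   0.19 ] [0.599 0.063 0.205]
 bridge ((586.5087890625, -18.8824462890625), (109.83379364013672, 219.90989685058594), 16.123987197875977)
[[-0.    -0.311  0.951]
 [ 0.     0.951  0.311]
 [-1.     0.    -0.   ]]
```

The knob shows at (334,282) in the top view and (386,262) in the side view. The hub is at (371,235) in the top view. I place the knob at about (0.4925, 0.0535) and the axis at about (0.587, -0.019), which gives a radius of 0.119 against the stated 0.120. The next step is to lift, square the tool up and move over the knob.

```bash
python3 -m pendant '[{"claw":50,"linear":[-17,0,0],"twist":0.079},{"claw":50,"linear":[-17,0,0],"twist":0.079},{"claw":50,"linear":[-17,0,0],"twist":0.079},{"claw":50,"linear":[-17,0,0],"twist":0.079},{"claw":50,"linear":[0,15,20],"twist":0},{"claw":50,"linear":[0,15,20],"twist":0},{"claw":50,"linear":[0,15,20],"twist":0},{"claw":50,"linear":[0,15,20],"twist":0},{"claw":50,"linear":[0,15,20],"twist":0},{"claw":50,"linear":[0,15,20],"twist":0}]'; python3 -c "
from plant import *
print(tcp_to_grasp)"
```

```text
clock: 1.23
tool_pos: [0.3304, -0.5508, 0.2947]
orientation: [-24.1, 90.0, -24.1]
force: [0.1, -0.6, 0.5]
opening: 0.0498
0.0188
```

```bash
python3 -m pendant '[{"claw":50,"linear":[0,30,8],"twist":0},{"claw":50,"linear":[0,30,8],"twist":0},{"claw":50,"linear":[0,30,8],"twist":0},{"claw":50,"linear":[0,30,8],"twist":0},{"claw":50,"linear":[0,30,8],"twist":0},{"claw":50,"linear":[0,30,8],"twist":0},{"claw":50,"linear":[0,30,8],"twist":0},{"claw":50,"linear":[0,30,8],"twist":0},{"claw":50,"linear":[0,30,8],"twist":0},{"claw":50,"linear":[0,30,8],"twist":0}]'
python3 -m pendant '[{"claw":50,"linear":[0,30,8],"twist":0},{"claw":50,"linear":[0,30,8],"twist":0},{"claw":50,"linear":[0,30,8],"twist":0},{"claw":50,"linear":[0,30,8],"twist":0},{"claw":50,"linear":[0,30,8],"twist":0},{"claw":50,"linear":[0,30,8],"twist":0},{"claw":50,"linear":[0,30,8],"twist":0},{"claw":50,"linear":[0,30,8],"twist":0},{"claw":50,"linear":[0,30,8],"twist":0},{"claw":50,"linear":[0,34,10],"twist":0}]'
python3 - <<'E'
from h import *
p,d=snapshot("side"); cv2.imwrite("pics/s1.png",cv2.resize(p[130:370,240:560,::-1],None,fx=2.4,fy=2.4)); print(get_obs()['tool_pos'],get_obs()['joint_pos'])
E
```

```text
clock: 2.07
tool_pos: [0.4097, -0.2502, 0.2949]
orientation: [-6.5, 90.0, -6.5]
force: [0.6, -0.3, 0.5]
opening: 0.0497
clock: 2.9
tool_pos: [0.4916, 0.0536, 0.2951]
orientation: [27.3, 89.9, 27.3]
force: [0.6, -0.5, 0.4]
opening: 0.05
[0.49377329 0.05801615 0.29453084] [ 2.93731918e+01  1.17992081e+00 -1.47985575e+01 -2.58549763e-02
 -7.39155940e+01 -1.19315598e+02]
```

View pics/s1.png

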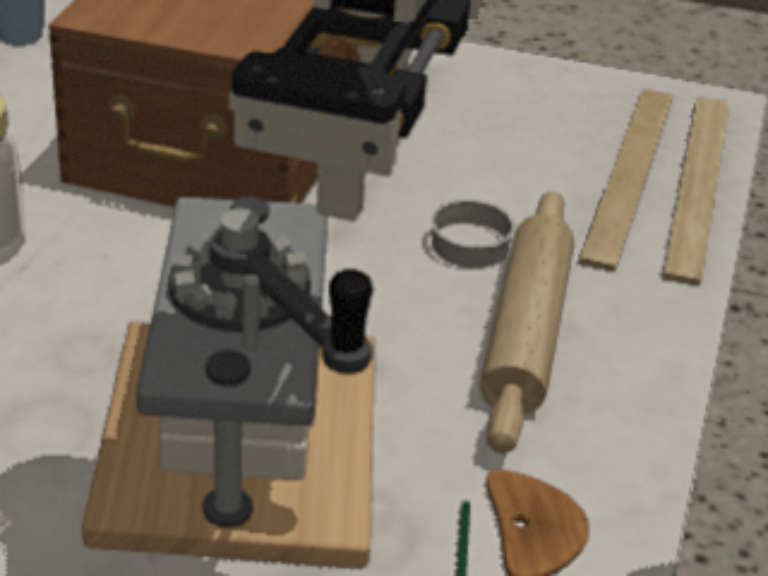

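The side crop shows the gripper over the clamp and the knob at (350,310) standing free. The arm settled at y=0.058, so I shift -4 mm in y, then descend with the TCP to about z=0.185 and close.

```bash
python3 -m pendant '[{"claw":50,"linear":[4,-4,-1],"twist":0},{"claw":50,"linear":[15,0,0],"twist":0},{"claw":50,"linear":[15,0,0],"twist":0},{"claw":50,"linear":[15,0,0],"twist":0},{"claw":50,"linear":[15,0,0],"twist":0},{"claw":50,"linear":[12,0,0],"twist":0},{"claw":50,"linear":[12,0,0],"twist":0},{"claw":50,"linear":[11,0,0],"twist":0},{"claw":50,"linear":[10,0,0],"twist":0},{"claw":50,"linear":[0,0,0],"twist":0}]'
python3 -m pendant '[{"claw":30,"linear":[0,0,0],"twist":0},{"claw":26,"linear":[0,0,0],"twist":0},{"claw":22,"linear":[0,0,0],"twist":0},{"claw":18,"linear":[0,0,0],"twist":0},{"claw":10,"linear":[0,0,0],"twist":0},{"claw":10,"linear":[0,0,0],"twist":0},{"claw":10,"linear":[0,0,0],"twist":0},{"claw":10,"linear":[0,0,0],"twist":0},{"claw":10,"linear":[0,0,0],"twist":0},{"claw":10,"linear":[0,0,0],"twist":0}]'
```

```text
clock: 3.78
tool_pos: [0.4895, 0.0475, 0.1837]
orientation: [-163.6, 89.8, -163.6]
force: [0.1, 0.5, 0.4]
opening: 0.0502
clock: 4.62
tool_pos: [0.4909, 0.0486, 0.1858]
orientation: [42.9, 90.0, 42.9]
force: [-2.7, 3.7, 4.5]
opening: 0.0246
```

```bash
python3 -m pendant '[{"claw":10,"linear":[-3,0,0],"twist":0},{"claw":10,"linear":[-3,0,0],"twist":0},{"claw":10,"linear":[-3,0,0],"twist":0},{"claw":10,"linear":[-3,0,0],"twist":0},{"claw":10,"linear":[-3,0,0],"twist":0},{"claw":10,"linear":[-2,0,0],"twist":0},{"claw":10,"linear":[0,0,0],"twist":0},{"claw":10,"linear":[0,0,0],"twist":0},{"claw":10,"linear":[0,0,0],"twist":0},{"claw":10,"linear":[0,0,0],"twist":0}]'
python3 - <<'E'
from h import *
p,d=snapshot("side"); o=get_obs(); print(o['tool_pos'].round(4),o['force'].round(1))
cv2.imwrite("pics/s2.png",cv2.resize(p[170:330,280:440,::-1],None,fx=3.7,fy=3.7))
for b in boxes_of("side","lever_knob"): print(b)
E
```

```text
clock: 5.45
tool_pos: [0.4907, 0.0483, 0.2024]
orientation: [-135.2, 90.0, -135.2]
force: [4.0, -1.9, -6.8]
opening: 0.0246
[0.4907 0.0483 0.2024] [ 3.1 -1.8 -5.7]
```

View pics/s2.png

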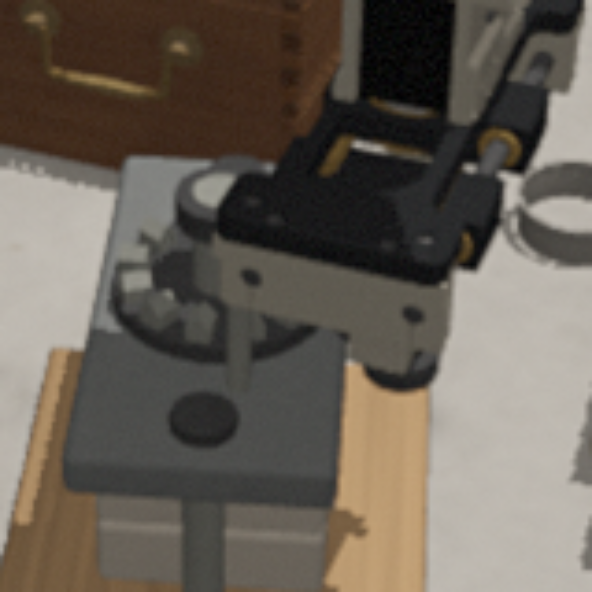

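The knob is gripped and lifted about 17 mm, with a spring load of about 6 N. The pin is visible at (240,350), clear of the hand. Next I swing counter-clockwise on the arc, 45° at a time.

```bash
python3 -m pendant '[{"claw":10,"linear":[0,-8,-4.7],"twist":0},{"claw":10,"linear":[0,-8,-4.7],"twist":0},{"claw":10,"linear":[0,-8.6,-3.4],"twist":0},{"claw":10,"linear":[0,-8.7,-3.4],"twist":0},{"claw":10,"linear":[0,-9.1,-2],"twist":0},{"claw":10,"linear":[0,-9.1,-2],"twist":0},{"claw":10,"linear":[0,-9.3,-0.6],"twist":0},{"claw":10,"linear":[0,-9.3,-0.5],"twist":0},{"claw":10,"linear":[0,-9.2,0.9],"twist":0},{"claw":10,"linear":[0,-9.3,0.9],"twist":0}]'
python3 -c "
from h import *
snapshot('side');o=get_obs(); print(o['tool_pos'].round(4),o['force'].round(1))"
```

```text
clock: 6.38
tool_pos: [0.4714, -0.0411, 0.2025]
orientation: [71.7, 90.0, 71.7]
force: [4.4, 1.6, -6.4]
opening: 0.0242
[ 0.4716 -0.042   0.2025] [ 4.3 -1.5 -5.8]
```

```bash
python3 -m pendant '[{"claw":10,"linear":[0,-9,2.6],"twist":0},{"claw":10,"linear":[0,-9,2.6],"twist":0},{"claw":10,"linear":[0,-8.5,4],"twist":0},{"claw":10,"linear":[0,-8.6,4],"twist":0},{"claw":10,"linear":[0,-7.8,5.2],"twist":0},{"claw":10,"linear":[0,-7.8,5.2],"twist":0},{"claw":10,"linear":[0,-7,6.3],"twist":0},{"claw":10,"linear":[0,-7,6.3],"twist":0},{"claw":10,"linear":[0,-5.5,7],"twist":0},{"claw":10,"linear":[0,-5.5,7],"twist":0}]'
python3 - <<'E'
from h import *
p,d=snapshot("side"); o=get_obs(); print(o['tool_pos'].round(4),o['force'].round(1))
cv2.imwrite("pics/s3.png",cv2.resize(p[170:330,280:440,::-1],None,fx=3.7,fy=3.7))
E
```

```text
clock: 7.27
tool_pos: [0.5213, -0.1172, 0.2022]
orientation: [-156.2, 89.9, -156.2]
force: [-3.0, -4.3, -7.0]
opening: 0.0242
[ 0.5225 -0.1178  0.2022] [-1.5 -6.2 -5.6]
```

View pics/s3.png

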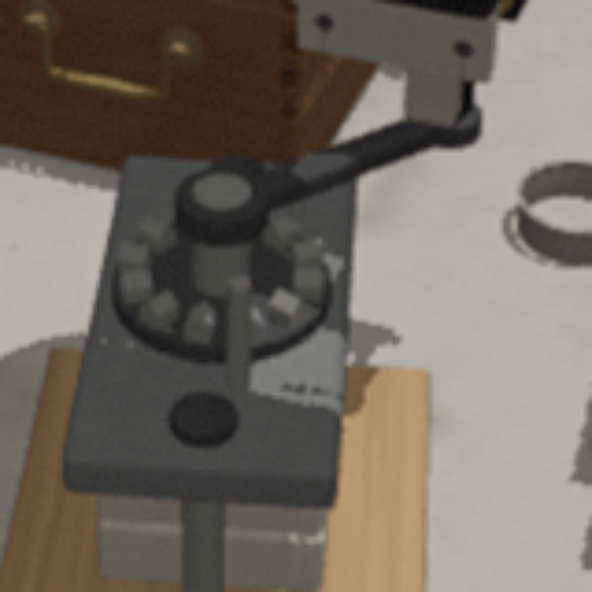

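The lever is lifted and swung about 90°, with the knob at (450,110). I now let it down into the teeth, with a small outward shift to take off the side load.

```bash
python3 -m pendant '[{"claw":10,"linear":[0,-1.5,-0.5],"twist":0},{"claw":10,"linear":[3,0,0],"twist":0},{"claw":10,"linear":[3,0,0],"twist":0},{"claw":10,"linear":[3,0,0],"twist":0},{"claw":10,"linear":[3,0,0],"twist":0},{"claw":10,"linear":[3,0,0],"twist":0},{"claw":10,"linear":[2,0,0],"twist":0},{"claw":10,"linear":[0,0,0],"twist":0},{"claw":10,"linear":[0,0,0],"twist":0},{"claw":10,"linear":[0,0,0],"twist":0}]'
python3 -c "
from h import *
snapshot('side');o=get_obs(); print(o['tool_pos'].round(4),o['force'].round(1))"
```

```text
clock: 8.15
tool_pos: [0.5211, -0.1179, 0.1865]
orientation: [-47.1, 89.9, -47.1]
force: [-3.9, -3.5, 0.4]
opening: 0.024
[ 0.5211 -0.1179  0.1865] [-3.8 -3.5  1.2]
```

```bash
python3 -m pendant '[{"claw":10,"linear":[1,3.5,-5.2],"twist":0},{"claw":10,"linear":[0.5,3.5,-5.2],"twist":0},{"claw":10,"linear":[0,4.4,-4.4],"twist":0},{"claw":10,"linear":[0,4.4,-4.5],"twist":0},{"claw":10,"linear":[0,4.8,-4],"twist":0},{"claw":10,"linear":[0,4.9,-4],"twist":0},{"claw":10,"linear":[0,5.2,-3.4],"twist":0},{"claw":10,"linear":[0,5.2,-3.5],"twist":0},{"claw":10,"linear":[0,5.5,-2.9],"twist":0},{"claw":10,"linear":[0,5.6,-2.8],"twist":0}]'
python3 - <<'E'
from h import *
p,d=snapshot("side"); o=get_obs(); print(o['tool_pos'].round(4),o['force'].round(1))
cv2.imwrite("pics/s4.png",cv2.resize(p[170:330,280:440,::-1],None,fx=3.7,fy=3.7))
E
```

```text
clock: 9.03
tool_pos: [0.4811, -0.0709, 0.1857]
orientation: [-39.6, 89.9, -39.5]
force: [-5.5, -4.1, 6.1]
opening: 0.0243
[ 0.4807 -0.0703  0.1857] [-6.1 -2.2  6.5]
```

View pics/s4.png

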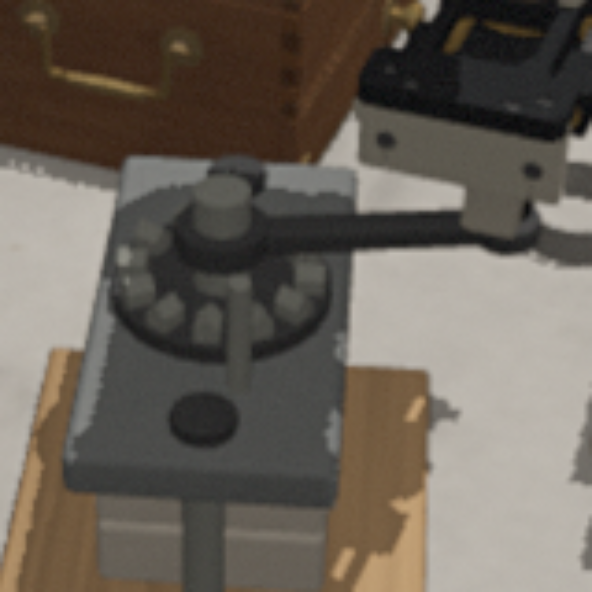

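The screw stub now stands above the hub at (222,200), so the lever is seated, and the ring has turned with it. I continue clockwise.

```bash
python3 -m pendant '[{"claw":10,"linear":[0,5.8,-2.8],"twist":0},{"claw":10,"linear":[0,5.9,-2.8],"twist":0},{"claw":10,"linear":[0,6,-1.7],"twist":0},{"claw":10,"linear":[0,6,-1.6],"twist":0},{"claw":10,"linear":[0,6.2,-1.1],"twist":0},{"claw":10,"linear":[0,6.2,-1],"twist":0},{"claw":10,"linear":[0,6.2,-0.4],"twist":0},{"claw":10,"linear":[0,6.3,-0.3],"twist":0},{"claw":10,"linear":[0,0,0],"twist":0},{"claw":10,"linear":[0,0,0],"twist":0}]'
python3 -c "
from h import *
snapshot('side');o=get_obs(); print(o['tool_pos'].round(4),o['force'].round(1))"
```

```text
clock: 9.92
tool_pos: [0.4696, -0.0214, 0.1855]
orientation: [6.7, 89.9, 6.8]
force: [-6.2, -0.7, 7.7]
opening: 0.0238
[ 0.4696 -0.0215  0.1855] [-6.1 -0.4  7. ]
```

```bash
python3 -m pendant '[{"claw":10,"linear":[0,4.2,-0.5],"twist":0},{"claw":10,"linear":[0,4.2,0.2],"twist":0},{"claw":10,"linear":[0,4.1,0.3],"twist":0},{"claw":10,"linear":[0,0,0],"twist":0},{"claw":10,"linear":[0,0,0],"twist":0},{"claw":10,"linear":[0,0,0],"twist":0},{"claw":10,"linear":[0,0,0],"twist":0},{"claw":10,"linear":[0,0,0],"twist":0},{"claw":10,"linear":[0,0,0],"twist":0},{"claw":10,"linear":[0,0,0],"twist":0}]'
python3 -m pendant '[{"claw":10,"linear":[0,4.1,0.5],"twist":0},{"claw":10,"linear":[0,4.1,0.6],"twist":0},{"claw":10,"linear":[0,4.1,0.7],"twist":0},{"claw":10,"linear":[0,0,0],"twist":0},{"claw":10,"linear":[0,0,0],"twist":0},{"claw":10,"linear":[0,0,0],"twist":0},{"claw":10,"linear":[0,0,0],"twist":0},{"claw":10,"linear":[0,0,0],"twist":0},{"claw":10,"linear":[0,0,0],"twist":0},{"claw":10,"linear":[0,0,0],"twist":0}]'
```

```text
clock: 10.8
tool_pos: [0.47, -0.009, 0.1856]
orientation: [13.7, 89.9, 13.7]
force: [-5.0, 0.2, 5.6]
opening: 0.0243
clock: 11.63
tool_pos: [0.4717, 0.0033, 0.1856]
orientation: [12.1, 89.9, 12.1]
force: [-5.1, -0.7, 6.2]
opening: 0.0241
```

```bash
python3 -m pendant '[{"claw":10,"linear":[0,3,0.6],"twist":0},{"claw":10,"linear":[0,3,0.7],"twist":0},{"claw":10,"linear":[0,0,0],"twist":0},{"claw":10,"linear":[0,0,0],"twist":0},{"claw":10,"linear":[0,0,0],"twist":0},{"claw":10,"linear":[0,0,0],"twist":0},{"claw":10,"linear":[0,0,0],"twist":0},{"claw":10,"linear":[0,0,0],"twist":0},{"claw":10,"linear":[0,0,0],"twist":0},{"claw":10,"linear":[0,0,0],"twist":0}]'
python3 -m pendant '[{"claw":10,"linear":[0,3,0.8],"twist":0},{"claw":10,"linear":[0,3,0.9],"twist":0},{"claw":10,"linear":[0,0,0],"twist":0},{"claw":10,"linear":[0,0,0],"twist":0},{"claw":10,"linear":[0,0,0],"twist":0},{"claw":10,"linear":[0,0,0],"twist":0},{"claw":10,"linear":[0,0,0],"twist":0},{"claw":10,"linear":[0,0,0],"twist":0},{"claw":10,"linear":[0,0,0],"twist":0},{"claw":10,"linear":[0,0,0],"twist":0}]'
```

```text
clock: 12.47
tool_pos: [0.4723, 0.0074, 0.1854]
orientation: [-79.4, 89.9, -79.4]
force: [-5.0, -10.6, 6.1]
opening: 0.0244
clock: 13.3
tool_pos: [0.4728, 0.011, 0.1852]
orientation: [-109.0, 89.6, -109.0]
force: [-4.1, -21.3, 6.1]
opening: 0.0243
```

```bash
python3 -m pendant '[{"claw":10,"linear":[0,2,0.5],"twist":0},{"claw":10,"linear":[0,2,0.5],"twist":0},{"claw":10,"linear":[0,0,0],"twist":0},{"claw":10,"linear":[0,0,0],"twist":0},{"claw":10,"linear":[0,0,0],"twist":0},{"claw":10,"linear":[0,0,0],"twist":0},{"claw":10,"linear":[0,0,0],"twist":0},{"claw":10,"linear":[0,0,0],"twist":0},{"claw":10,"linear":[0,0,0],"twist":0},{"claw":10,"linear":[0,0,0],"twist":0}]'
python3 - <<'E'
from h import *
p,d=snapshot("side"); o=get_obs(); print(o['tool_pos'].round(4),o['force'].round(1))
cv2.imwrite("pics/s5.png",cv2.resize(p[170:350,280:440,::-1],None,fx=3.3,fy=3.3))
E
```

```text
clock: 14.13
tool_pos: [0.4732, 0.0134, 0.1851]
orientation: [-112.3, 89.4, -112.3]
force: [-4.3, -30.1, 7.3]
opening: 0.0242
[0.4732 0.0134 0.1851] [ -3.5 -29.3   7.3]
```

View pics/s5.png

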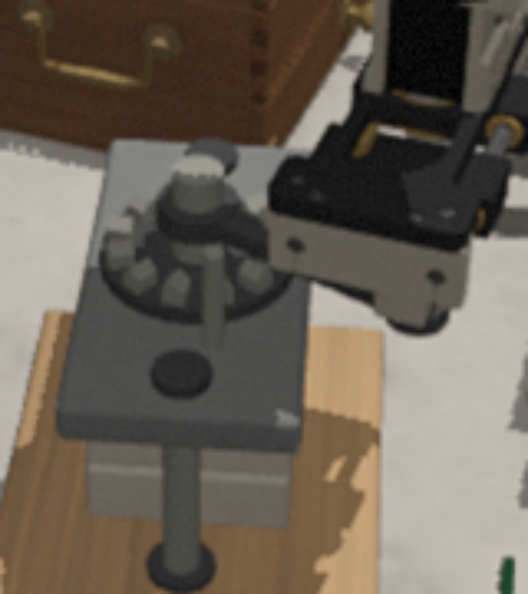

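There's a firm reaction of about 30 N at the knob, well short of the pin. I back off a little to see whether this is a hard stop with elastic grip, or the screw still moving.

```bash
python3 -m pendant '[{"claw":10,"linear":[0,-3,-0.8],"twist":0},{"claw":10,"linear":[0,-3,-0.8],"twist":0},{"claw":10,"linear":[0,0,0],"twist":0},{"claw":10,"linear":[0,0,0],"twist":0},{"claw":10,"linear":[0,0,0],"twist":0},{"claw":10,"linear":[0,0,0],"twist":0},{"claw":10,"linear":[0,0,0],"twist":0},{"claw":10,"linear":[0,0,0],"twist":0},{"claw":10,"linear":[0,0,0],"twist":0},{"claw":10,"linear":[0,0,0],"twist":0}]'
python3 -m pendant '[{"claw":10,"linear":[0,-3,-0.8],"twist":0},{"claw":10,"linear":[0,-2,-0.5],"twist":0},{"claw":10,"linear":[0,0,0],"twist":0},{"claw":10,"linear":[0,0,0],"twist":0},{"claw":10,"linear":[0,0,0],"twist":0},{"claw":10,"linear":[0,0,0],"twist":0},{"claw":10,"linear":[0,0,0],"twist":0},{"claw":10,"linear":[0,0,0],"twist":0},{"claw":10,"linear":[0,0,0],"twist":0},{"claw":10,"linear":[0,0,0],"twist":0}]'
```

```text
clock: 15.02
tool_pos: [0.4726, 0.0098, 0.1853]
orientation: [-104.7, 89.7, -104.7]
force: [-4.1, -18.8, 6.7]
opening: 0.0243
clock: 15.85
tool_pos: [0.4722, 0.0067, 0.1855]
orientation: [-70.8, 89.9, -70.8]
force: [-4.0, -9.5, 5.2]
opening: 0.024
```

Unloading retraces the loading line at about 3 N/mm with no friction loop, so the screw is at its hard stop and only the grip flexes. Next I relax the load, open and withdraw.

```bash
python3 -m pendant '[{"claw":10,"linear":[0,-2,-0.5],"twist":0},{"claw":10,"linear":[-1,-2,-0.5],"twist":0},{"claw":10,"linear":[0,0,0],"twist":0},{"claw":24,"linear":[0,0,0],"twist":0},{"claw":30,"linear":[0,0,0],"twist":0},{"claw":50,"linear":[0,0,0],"twist":0},{"claw":54,"linear":[0,0,0],"twist":0},{"claw":54,"linear":[0,0,0],"twist":0},{"claw":54,"linear":[0,0,0],"twist":0},{"claw":54,"linear":[0,0,0],"twist":0}]'
python3 -m pendant '[{"claw":54,"linear":[-5,0,0],"twist":0},{"claw":54,"linear":[-12,0,0],"twist":0},{"claw":54,"linear":[-15,0,0],"twist":0},{"claw":54,"linear":[-15,0,0],"twist":0},{"claw":54,"linear":[-15,0,0],"twist":0},{"claw":54,"linear":[-15,0,0],"twist":0},{"claw":54,"linear":[-15,0,0],"twist":0},{"claw":54,"linear":[-15,0,0],"twist":0},{"claw":54,"linear":[-10,0,0],"twist":0},{"claw":54,"linear":[0,0,0],"twist":0}]'
python3 - <<'E'
from h import *
p,d=snapshot("side"); o=get_obs(); print(o['tool_pos'].round(4),o['force'].round(1))
cv2.imwrite("pics/s6.png",cv2.resize(p[170:350,280:440,::-1],None,fx=3.3,fy=3.3))
P=cloud("side",d); n=(d>0)&(np.hypot(P[...,0]-.473,P[...,1]-.005)<.03)&(P[...,2]>.19)&(P[...,2]<.245)
q=P[n]; print(len(q),q.mean(0).round(4),q.min(0).round(4),q.max(0).round(4))
E
```

```text
clock: 16.68
tool_pos: [0.4714, 0.0042, 0.185]
orientation: [83.1, 90.0, 83.1]
force: [0.6, 0.1, 0.6]
opening: 0.0532
clock: 17.52
tool_pos: [0.4723, 0.0041, 0.3045]
orientation: [12.8, 89.8, 12.8]
force: [-0.5, -1.0, -0.7]
opening: 0.0539
[0.4717 0.0042 0.3029] [-0.5  0.4 -1.3]
450 [0.4668 0.0085 0.2156] [ 0.4554 -0.0074  0.19  ] [0.4802 0.0171 0.231 ]
```

View pics/s6.png

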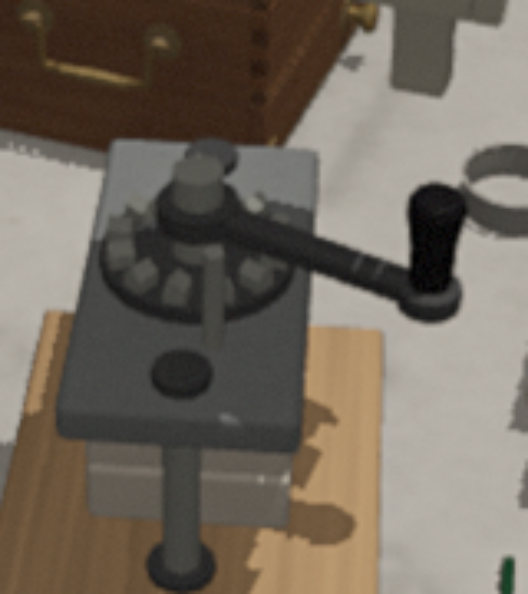

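The lever is down: its knob top reads 0.231, the same as at the start. It stands free at (435,240) with the hand about 75 mm above it.

```bash
python3 -c "
from plant import *
print(close_job())"
```

```text
the job is handed in; nothing more can be done
None
```

I tightened the clamp and handed the job in at about 17.6 s of the 48 s allowed; `close_job()` gives no verdict.

- **Swing back:** I gripped the knob, lifted the lever about 17 mm and swung it about 90° counter-clockwise. I then let it down into the teeth, where the wrist's vertical force fell to about zero and the next picture showed it seated.
- **Tightening:** I turned it about 67° clockwise until the force at the knob rose firmly, and pushed to about 30 N. Backing off followed the same force line with no friction loop, which points to the screw's hard stop rather than the rubber or the stop pin. The lever was still about 18° short of where it started, so clear of the pin.
- **Last checks:** After release, the knob top measured 0.231 m, the same as at the start, so the lever is down in the teeth. The hand is open about 75 mm above the knob, and the wrist force is near zero.

**Not confirmed:** I couldn't read the screw angle directly; "at the stop" comes from the force test and the angle turned. No check failed, but steady side forces of 4 to 6 N along the arc showed my axis estimate was a millimetre or two off.

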